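# Reset a bench shut-off valve to two turns open

### The job

The shut-off valve on the bench has a roll of tape left over the upright stem in the middle of its handwheel: lift the roll straight up off the stem and lay it flat in the shallow metal tray. Then take the wheel by its upright crank handle, turn it clockwise until the valve is shut against its stop, and back it off exactly two full turns anticlockwise. Finish there with the gripper still closed round the handle, keeping it still, and leave the timer and the cups standing where they are.

Things in the scene. Friction and masses are not known exactly. Their poses are not given: they have to be found in the camera images.
- valve: Bench shut-off valve of steel and brass, fixed to the worktop, on a 110 x 110 x 8 mm base plate. Origin: centre of the plate's underside; its z axis is the axis of the wheel and stem, its x axis points towards where the handle stands when the valve is shut. A fixed upright stem, 12 mm in diameter, comes up through the middle of the wheel to 144 mm above the worktop.
- wheel_axis (a point): Centre of the top face of the valve's handwheel, on the vertical axis it turns about, 102 mm above the worktop (it does not move as the wheel turns). The wheel is a solid aluminium disc, 152 mm across and 14 mm thick. The stem rises 42 mm above this point.
- crank_handle: Round black upright handle on top of the handwheel, 18 mm in diameter and 50 mm tall, its axis 60 mm from the wheel's axis. Origin: centre of its foot, on the wheel's top face. It spins freely about its own axis, so a gripper can hold it and go round in a circle without turning.
- handle_mid (a point): Point on the axis of the crank handle 28 mm above the wheel's top face, a good height to grip it.
- valve_wheel (a joint): Angle of the handwheel in rad: 0 when shut against its hard stop, growing as it turns anticlockwise seen from above (opening), at most 20. It starts 0.4 to 0.9 turn open and stays where it is left; turning it takes about 0.2 N m (3.5 N at the handle).
- tape_roll: Part-used tan roll of tape on a brown core, a ring 60 mm across outside, 25 mm bore, 30 mm tall, about 60 g. At the start it lies flat on the wheel, the stem through its bore. Origin: centre of its underside (z along the bore). The crank handle stands only some 20 mm from its side, so grip it with the fingers either side of the line from stem to handle.
- tray: Shallow open steel tray, fixed on the worktop, 160 mm along its x by 200 mm along its y and 16 mm high, walls and floor 4 mm thick. Origin: centre of its underside.
- timer: White bench timer lying near the front edge, 58 x 72 x 18 mm, loose; not to be disturbed. Origin: centre of its underside.
- lidded_cup: Specimen cup with a lid, 57 mm across, 60 mm tall, loose; not to be disturbed. Origin: centre of its underside.
- clear_cup: Open clear cup, 56 mm across, 60 mm tall, loose; not to be disturbed. Origin: centre of its underside.
Mind the look-alikes: they are no part of the job. Of the things like the tape_roll, leave any that is black or red; of the rest the larger one is meant.

How it is judged:
On the way, in this order (a step that is already met when the one before it is completed fails the run):
1. the tape roll is off the stem and lies flat in the tray, let go (x of tape_roll in the frame of tray between -0.055 and 0.055 m and y of tape_roll in the frame of tray between -0.075 and 0.075 m and z of tape_roll in the frame of tray below 0.04 m and (angle between tape_roll's own z axis and vertical below 0.12 rad or angle between tape_roll's own z axis and vertical above 3.02 rad) and linear speed of tape_roll below 0.02 m/s and contact force between the fingers and tape_roll below 0.05 N and contact force between tape_roll and tray above 0.1 N), for 0.2 s.
2. the valve is shut: the wheel is against its stop (value of joint valve_wheel below 0.08 rad), for 0.1 s.
At the end, for the whole second after the job is handed in: The wheel stands still two turns (12.57 rad, within 0.2 rad) back from its stop, the fingers are closed round the crank handle, pressing on it with over 1.5 N and with the handle between the pads, and the tape roll lies at rest, flat and untouched in the tray (all of step 1 and value of joint valve_wheel between 12.366 and 12.766 rad and velocity of joint valve_wheel between -0.08 and 0.08 rad/s and contact force between the fingers and crank_handle above 1.5 N and horizontal distance between the grasp point and handle_mid below 0.02 m); the arm keeps its last pose, push and grip.
It fails at once if the timer is shifted by more than 25 mm or knocked over (distance of timer from where it was at the start of the episode above 0.025 m or angle between timer's own z axis and vertical above 0.5 rad).
It fails at once if the lidded cup is shifted by more than 25 mm or knocked over (distance of lidded_cup from where it was at the start of the episode above 0.025 m or angle between lidded_cup's own z axis and vertical above 0.5 rad).
It fails at once if the clear cup is shifted by more than 25 mm or knocked over (distance of clear_cup from where it was at the start of the episode above 0.025 m or angle between clear_cup's own z axis and vertical above 0.5 rad).
It also fails if it takes over 72 s, if anything falls off the work surface, if the arm or the gripper's body presses on something with over 40 N, if the wrist force passes 120 N, or if a joint passes its speed limit or range.

### The arm

A 6-joint arm with a two-finger parallel gripper is mounted at the origin on a cart in front of the work surface, level with it; the furniture and walls round the work are solid. World frame = base frame: x ahead of the robot, y to its left, z up, the work surface at z = 0. Lengths are in m, angles in rad, forces in N, time in s.
With the tool pointing down it reaches from about 0.225 to 0.875 m from the base axis. Payload 3.4 kg.
Tool frame: the origin (TCP) lies between the finger pads; the fingertips stand 19 mm ahead of it and the grasp point (between the pads) is the TCP (manip.tip_reach is the distance from the TCP to the fingertips, in m); z points along the fingers, x is the direction in which the jaws open and shut, and the axes are right-handed (so a half turn about z gives the same grasp; the last joint's range is limited). The gripper opens to 85 mm and grips with 20 to 120 N. Pads are 22 mm wide; open, the fingers measure 114 mm over their backs; the gripper's body (76 mm by 85 mm) begins 54 mm behind the grasp point. The pads swing forward as they close: fully open they stand 13 mm farther back than shut.
Start: joints at [1.023, 0.276, 1.505, -0, 1.361, -0.121], TCP at [0.238, 0.523, 0.214] pointing down, gripper open.
Joint ranges: [-2.89, 2.89], [-0.75, 2.08], [0.22, 2.7], [-1.18, 4.32], [0.11, 2.71], [-2.7, 2.7]. Speed limits (rad/s): [2.57, 2.57, 3.14, 3.14, 3.14, 3.14].

### API

Orientations are given as a unit quaternion [w, x, y, z].
In Python, from rig import manip gives the robot as it stands.
- The arm moves only by the tool send_rows, never from a script. Its arguments are lists of equal length, an entry for each row: "delta_pos": the shift along the tool's x, y, z normalised to -1 to 1, where 1 is 40 cm, a list of three; "angular": the turn, a rotation vector about the tool's x, y, z normalised to -1 to 1, where 1 is 0.08 rad, a list of three. A call has 1 to 5 rows; each row shifts and turns the commanded pose from where the row before left it, along the tool's axes as they then stand; what a row does not reach is not made up. A row lasts 1/12 s, in which the tool goes at most 41.7 mm and 7.16 degrees, less where a joint would pass 70% of its speed; a pose out of reach is approached as far as the arm can. A call with a number of a shift or a turn outside -1 to 1 is refused whole. A call with a gripper value outside its range is refused whole. "hand" is the finger opening in mm, from 0 to 85.4, set as the call begins (left out, the last holds). The fingers move at their own pace and stop on an object; "squeeze" is the grip in N (left out, the last holds). Time passes only in rows, so rows that do not move let the fingers close. It gives the time, the measured TCP pose, the force and the opening at its end, in the units of the state.
- manip.get_state(): the state, without advancing time (a new reading comes with each control period).
- manip.get_image(name): name is "side" or "top" or "wrist"; returns the picture (420x560x3 uint8, blue, green, red); there is no depth.
- manip.calibration(name): a dict with "fx", "fy", "cx", "cy" (pixels), "camera_from_world" (4x4, takes a point from world to camera coordinates). Camera axes: x right, y up, looking along -z (the intrinsics and any distortion apply to the point x, -y, -z); pixel columns grow to the right and rows downward; lengths in m; the calibration is good to about 2 mm. A picture is of the moment at which its call begins: read the wrist's pose just before it. calibration takes no time and is no camera call; for the wrist camera it gives the pose at the moment of the call.
- manip.sign_off(): hands the job in, once; it reports no verdict.
The state is a dict: "clock": time; "qpos": joint angles; "qd": joint speeds; "effort": joint torques, N m; "position": TCP position; "ee_rot": TCP orientation; "contact_force": force on the tool from outside, world axes, zero at the start; "moment": the same for the moment, N m; "width": finger opening in m.
Only numpy, scipy, OpenCV 4.12 (cv2) and the standard library are available. Lean on these libraries where they do the work, as an engineer would, in place of code of your own. Each camera call takes 0.05 s, during which the arm holds its last target.

## Working session

There is one attempt and no reset: what is moved stays moved. The work goes in short steps, Python scripts to look and compute and a tool call to move; the robot and the scene stay as the last step left them, time stands still between calls to the robot, and variables do not carry over. Pictures are saved under pics/ and viewed, and the job is handed in when it is done.

Besides the shell and the picture viewer there is one more tool, called by a JSON object that holds its "fn" and its "kwargs". send_rows: Moves the arm, as the interface text tells. Scaled input: -1 to 1 covers 40 cm each way for a shift and 0.08 rad each way for a turn. Its arguments: {"type":"object","properties":{"delta_pos":{"type":"array","items":{"type":"array","items":{"type":"number"}}},"angular":{"type":"array","items":{"type":"array","items":{"type":"number"}}},"hand":{"type":"number"},"squeeze":{"type":"number"}},"required":["delta_pos","angular"]}

```bash
ls; mkdir -p pics
python3 - <<'E'
from rig import manip
import cv2
s=manip.get_state();print(s)
for n in ["side","top","wrist"]:
    c=manip.calibration(n);print(n,c)
    cv2.imwrite(f"pics/{n}0.png",manip.get_image(n))
E
```

```text
pics
{'clock': 0.0, 'qpos': array([ 1.02302183e+00,  2.76573982e-01,  1.50617477e+00, -1.34691011e-05,
        1.36070310e+00, -1.21018456e-01]), 'qd': array([-3.58237295e-04, -1.38780264e-03,  1.75517609e-04, -1.16082894e-03,
       -6.67420831e-05,  4.67795746e-04]), 'effort': array([ 6.39873560e-04, -4.16761708e+01, -2.45802498e+01, -5.11732542e-04,
        1.09007297e-02,  2.11900283e-05]), 'position': array([0.23771638, 0.52291854, 0.21353515]), 'ee_rot': array([ 4.11106886e-04,  8.40807998e-01,  5.41332657e-01, -8.33775687e-04]), 'contact_force': array([ 0.09674248,  0.51134606, -0.46061739]), 'moment': array([-0.06277495, -0.0291826 ,  0.00776851]), 'width': 0.08529750282543075}
side {'fx': 386.739033223333, 'fy': 386.739033223333, 'cx': 281.9017622830748, 'cy': 207.58009919888286, 'camera_from_world': array([[-0.98815944, -0.1530211 , -0.01120112,  0.56334182],
       [ 0.07575722, -0.55009237,  0.83166053, -0.10992566],
       [-0.13342326,  0.82096463,  0.55517142, -1.03580157],
       [ 0.        ,  0.        ,  0.        ,  1.        ]])}
top {'fx': 431.18164905626185, 'fy': 431.18164905626185, 'cx': 282.5789568128162, 'cy': 209.20763463321592, 'camera_from_world': array([[ 0.00802861, -0.99947864,  0.03127272,  0.02874933],
       [ 0.99745731,  0.01021919,  0.07052995, -0.57109531],
       [-0.07081276,  0.03062695,  0.99701933, -0.99734959],
       [ 0.        ,  0.        ,  0.        ,  1.        ]])}
wrist {'fx': 352.71694770617125, 'fy': 352.71694770617125, 'cx': 278.4343919414526, 'cy': 208.4976782433204, 'camera_from_world': array([[ 0.41308984,  0.9106879 , -0.00208169, -0.57367   ],
       [-0.8637155 ,  0.39105636, -0.31791579,  0.04191195],
       [-0.28870801,  0.13312577,  0.94811667, -0.38074186],
       [ 0.        ,  0.        ,  0.        ,  1.        ]])}
```

View pics/side0.png

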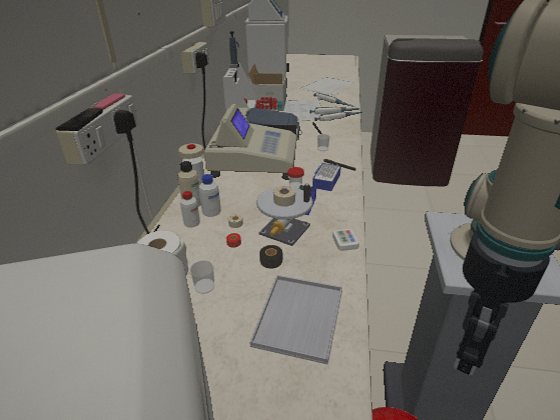

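View pics/top0.png

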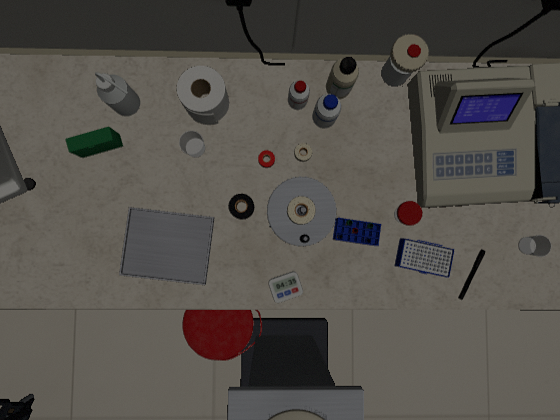

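View pics/wrist0.png

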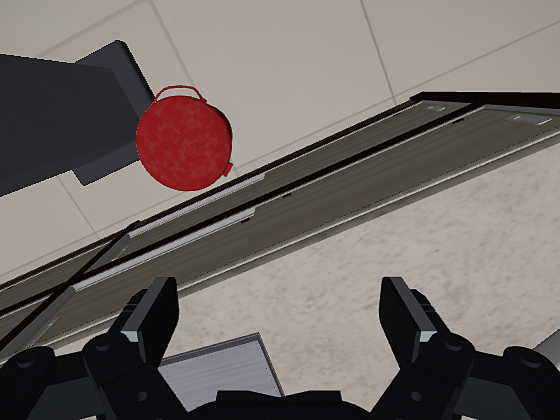

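The top view shows the wheel at about (302,210), with the tape around the stem at (301,210). The handle is at (305,238), the tray corners are about (130,208) to (207,284), and the timer is at (286,287). Next I'll measure these.

```bash
cat > h.py <<'E'
import numpy as np, cv2
from rig import manip
def ray(n,px,c=None):
    c=c or manip.calibration(n);M=c["camera_from_world"];R=M[:3,:3];t=M[:3,3]
    d=np.array([(px[0]-c["cx"])/c["fx"],-(px[1]-c["cy"])/c["fy"],-1.]);return -R.T@t,R.T@d
def onz(n,px,z,c=None):
    o,d=ray(n,px,c);return o+d*(z-o[2])/d[2]
def proj(n,p,c=None):
    c=c or manip.calibration(n);M=c["camera_from_world"];q=M[:3,:3]@np.asarray(p)+M[:3,3]
    return np.array([c["cx"]+c["fx"]*q[0]/-q[2],c["cy"]-c["fy"]*q[1]/-q[2]])
E
python3 - <<'E'
from h import *
im=cv2.imread("pics/top0.png")
cv2.imwrite("pics/topz.png",cv2.resize(im[170:300,110:350],None,fx=3.3,fy=3.3,interpolation=cv2.INTER_CUBIC))
s=cv2.imread("pics/side0.png")
cv2.imwrite("pics/sidez.png",cv2.resize(s[150:370,180:370],None,fx=2.7,fy=2.7,interpolation=cv2.INTER_CUBIC))
# tan mask for rolls
hsv=cv2.cvtColor(im,cv2.COLOR_BGR2HSV)
for p in [(293,200),(311,210),(301,220),(305,238),(302,150),(270,215)]: print(p,hsv[p[1],p[0]])
for p in [(302,210)]: print(onz("top",p,.102))
print("stem",onz("top",(301.5,210.5),.144),"handle top",onz("top",(305,238.5),.152))
for p in [(130,208),(214,216),(207,284),(121,274)]: print(onz("top",p,.016))
print("timer",onz("top",(286,287),.018),"clear",onz("top",(194,147),.06), onz("top",(530,246),.06), "lid",onz("top",(409,213),.06))
E
```

```text
(293, 200) [ 23  48 112]
(311, 210) [ 24  44 111]
(301, 220) [ 23  46 112]
(305, 238) [140   9  84]
(302, 150) [18 37 90]
(270, 215) [110   8  90]
[ 0.56367303 -0.00568552  0.102     ]
stem [ 0.55969914 -0.00146111  0.144     ] handle top [ 0.50184457 -0.00831452  0.152     ]
[0.57024559 0.39135932 0.016     ]
[0.55339648 0.19516662 0.016     ]
[0.39486619 0.2083339  0.016     ]
[0.41683375 0.406963   0.016     ]
timer [0.38902927 0.02446504 0.018     ] clear [0.70767093 0.23782893 0.06      ] [ 0.48920639 -0.5329424   0.06      ] lid [ 0.56222259 -0.25382522  0.06      ]
```

View pics/topz.png

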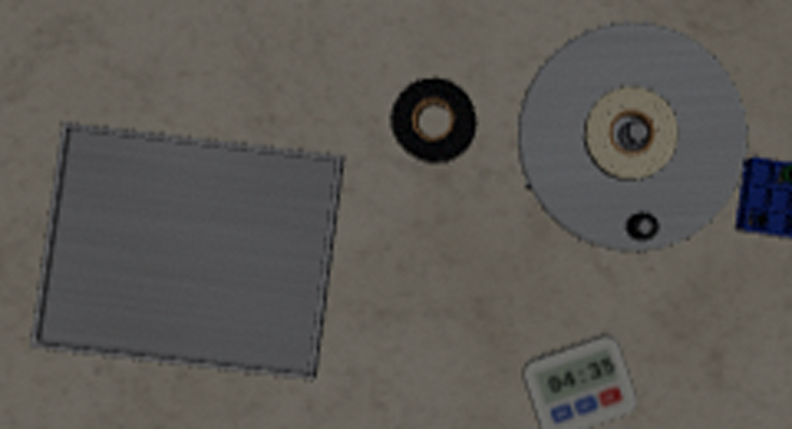

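View pics/sidez.png

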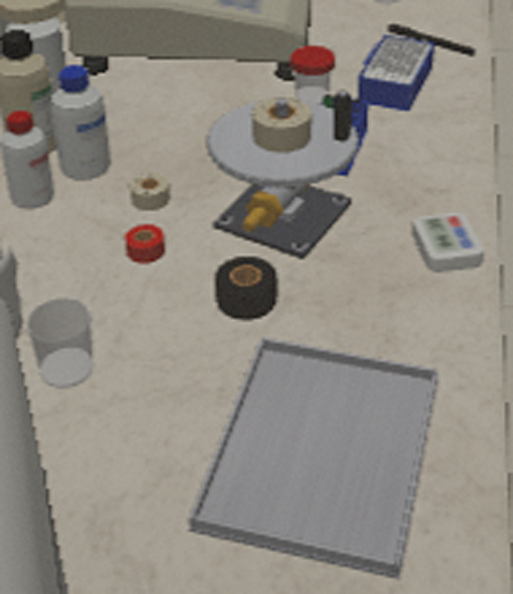

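The zooms show the tan roll around the stem, the handle on the robot side of it, a clear tray, and the red-lidded cup behind the wheel. Next I'll fit circles and corners.

Run:
```python
from h import *
from scipy.optimize import least_squares
im=cv2.imread("pics/top0.png");hsv=cv2.cvtColor(im,cv2.COLOR_BGR2HSV)
def circ(pts):
    f=lambda p:np.hypot(pts[:,0]-p[0],pts[:,1]-p[1])-p[2]
    r=least_squares(f,[*pts.mean(0),.05],loss='soft_l1',f_scale=.001);return r.x,np.abs(f(r.x)).mean()
def cc(m,seed):
    n,l=cv2.connectedComponents(m.astype(np.uint8),connectivity=4);return (l==l[seed[1],seed[0]]).astype(np.uint8)
tan=cc((hsv[...,1]>34)&(hsv[...,0]<32)&(hsv[...,2]>80)&(cv2.circle(np.zeros(im.shape[:2],np.uint8),(302,210),19,1,-1)>0),(311,210))
c=max(cv2.findContours(tan,0,cv2.CHAIN_APPROX_NONE)[0],key=len)[:,0]
w=np.array([onz("top",p,.132)[:2] for p in c]);print("tape",circ(w))
wh=cc((hsv[...,1]<25)&(hsv[...,2]>70),(270,215));
c=max(cv2.findContours(wh,0,cv2.CHAIN_APPROX_NONE)[0],key=len)[:,0]
w=np.array([onz("top",p,.102)[:2] for p in c]);print("wheel",circ(w),len(c))
bk=cc((hsv[...,2]<45)&(cv2.circle(np.zeros(im.shape[:2],np.uint8),(304,238),9,1,-1)>0),(301,238))
print(bk.sum()); ys,xs=np.nonzero(bk);print(xs.min(),xs.max(),ys.min(),ys.max())
c=max(cv2.findContours(bk,0,cv2.CHAIN_APPROX_NONE)[0],key=len)[:,0]
w=np.array([onz("top",p,.152)[:2] for p in c]);print("handle",circ(w))
tr=cc((hsv[...,1]<25)&(hsv[...,2]>60),(170,245));c=max(cv2.findContours(tr,0,cv2.CHAIN_APPROX_NONE)[0],key=cv2.contourArea)
r=cv2.minAreaRect(c);print(r);print([onz("top",p,.01)[:2].round(4) for p in cv2.boxPoints(r)],onz("top",r[0],.01))
print("side: handle top", proj("side",[.503,-.008,.152]),"stemtop",proj("side",[.563,-.002,.144]))
```

```text
tape (array([ 0.56185049, -0.00138061,  0.02799068]), np.float64(0.00048501764896638873))
wheel (array([ 0.5621589 , -0.00468794,  0.07464469]), np.float64(0.0008962057936519095)) 217
52
300 309 234 242
handle (array([ 0.50261172, -0.00638996,  0.00833378]), np.float64(0.0006261226834937407))
((166.36154174804688, 245.60772705078125), (87.69254302978516, 69.83155822753906), 7.125016689300537)
[array([0.4144, 0.4146]), array([0.5764, 0.4   ]), array([0.5528, 0.1954]), array([0.3903, 0.2125])] [0.48304133 0.30592451 0.01      ]
side: handle top [306.73346914 185.32359506] stemtop [284.03697208 187.51127365]
```

```bash
python3 -c "
from rig import manip;print(manip.tip_reach)"
```

```text
0.019
```

{"fn": "send_rows", "kwargs": {"delta_pos": [[0, 0, 0], [0, 0, 0], [0, 0, 0], [0, 0, 0], [0, 0, 0]], "angular": [[0, 0, -0.9], [0, 0, -0.9], [0, 0, -0.9], [0, 0, -0.9], [0, 0, -0.9]], "hand": 85, "squeeze": 40}}

```text
clock: 0.57
position: [0.2379, 0.5232, 0.214]
ee_rot: [0.0, 0.729, 0.684, -0.0]
contact_force: [0.3, 0.1, 0.3]
width: 0.085
```

{"fn": "send_rows", "kwargs": {"delta_pos": [[0, 0, 0], [-0.09, 0.05, 0], [-0.09, 0.05, 0], [-0.09, 0.05, 0], [-0.09, 0.05, 0]], "angular": [[0, 0, -0.83], [0, 0, 0], [0, 0, 0], [0, 0, 0], [0, 0, 0]]}}

```text
clock: 0.98
position: [0.3181, 0.3779, 0.214]
ee_rot: [0.0, 0.707, 0.708, -0.0]
contact_force: [0.4, 0.3, 0.3]
width: 0.0849
```

{"fn": "send_rows", "kwargs": {"delta_pos": [[-0.08, 0.05, 0], [-0.08, 0.05, 0], [-0.08, 0.05, 0], [-0.08, 0.05, 0], [-0.08, 0.05, 0]], "angular": [[0, 0, 0], [0, 0, 0], [0, 0, 0], [0, 0, 0], [0, 0, 0]]}}

```text
clock: 1.4
position: [0.4183, 0.2176, 0.2144]
ee_rot: [-0.0, 0.707, 0.707, 0.0]
contact_force: [0.8, 0.3, 0.8]
width: 0.0853
```

{"fn": "send_rows", "kwargs": {"delta_pos": [[-0.08, 0.05, 0], [-0.08, 0.05, 0], [-0.08, 0.05, 0], [-0.08, 0.05, 0], [0, 0, 0]], "angular": [[0, 0, 0], [0, 0, 0], [0, 0, 0], [0, 0, 0], [0, 0, 0]]}}

```text
clock: 1.82
position: [0.5018, 0.0856, 0.2141]
ee_rot: [0.002, 0.709, 0.705, -0.0]
contact_force: [0.6, 0.6, -0.6]
width: 0.0851
```

Run:
```python
from h import *
print(manip.get_state()["position"]);c=manip.calibration("wrist");im=manip.get_image("wrist");cv2.imwrite("pics/w1.png",im)
import pickle;pickle.dump(c,open("w1.pkl","wb"))
for p in [(.562,-.0047,.144),(.5618,-.0014,.132),(.5026,-.0064,.152)]: print(proj("wrist",p,c))
```

```text
[0.50176792 0.08557764 0.21406854]
[158.8532189  291.40767672]
[168.06301419 282.80331952]
[142.38296552 220.76533537]
```

View pics/w1.png

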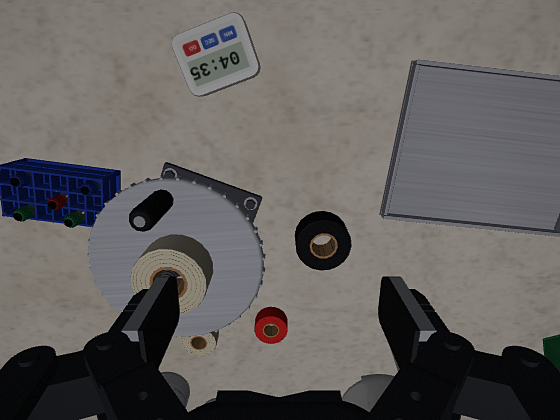

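{"fn": "send_rows", "kwargs": {"delta_pos": [[-0.0725, 0.05, 0], [-0.0725, 0.05, 0], [-0.0725, 0.05, 0], [0, 0, 0], [0, 0, 0]], "angular": [[0, 0, 0], [0, 0, 0], [0, 0, 0], [0, 0, 0], [0, 0, 0]]}}

```text
clock: 2.28
position: [0.5579, 0.0042, 0.2137]
ee_rot: [-0.001, 0.708, 0.706, -0.0]
contact_force: [0.1, 0.2, -0.3]
width: 0.0851
```

Run:
```python
from h import *
print(manip.get_state()["position"]);c=manip.calibration("wrist");im=manip.get_image("wrist");cv2.imwrite("pics/w2.png",im)
for p in [(.562,-.0047,.144),(.5618,-.0014,.132),(.5026,-.0064,.152)]: print(proj("wrist",p,c))
cv2.imwrite("pics/s2.png",manip.get_image("side"))
```

```text
[0.55787509 0.00422459 0.21373184]
[266.01711806 221.31543853]
[271.0983157  215.24896497]
[261.67909345 135.93467087]
```

View pics/w2.png

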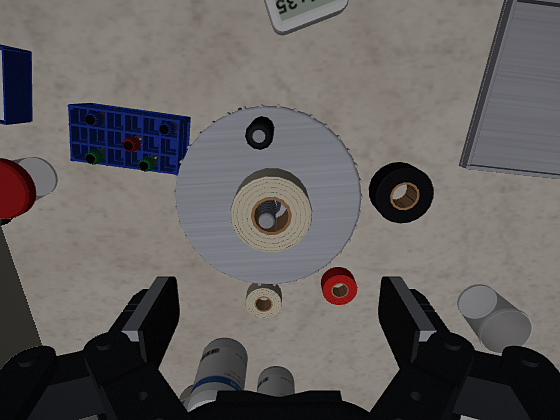

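The predictions match the picture: stem top (266,220), tape (271,214), handle (260,132). I'll correct the offset and descend.

{"fn": "send_rows", "kwargs": {"delta_pos": [[-0.014, 0.01, 0], [0, 0, 0.05], [0, 0, 0.05], [0, 0, 0.05], [0, 0, 0]], "angular": [[0, 0, 0], [0, 0, 0], [0, 0, 0], [0, 0, 0], [0, 0, 0]]}}

```text
clock: 2.8
position: [0.5584, 0.0001, 0.1509]
ee_rot: [-0.003, 0.707, 0.708, -0.002]
contact_force: [-1.0, 0.3, -0.2]
width: 0.0851
```

{"fn": "send_rows", "kwargs": {"delta_pos": [[0, 0, 0.03], [0, 0, 0.03], [0, 0, 0], [0, 0, 0], [0, 0, 0]], "angular": [[0, 0, 0], [0, 0, 0], [0, 0, 0], [0, 0, 0], [0, 0, 0]]}}

```text
clock: 3.22
position: [0.5625, -0.001, 0.1317]
ee_rot: [0.001, 0.707, 0.707, 0.001]
contact_force: [-0.1, 0.5, -0.0]
width: 0.085
```

Run:
```python
from h import *
cv2.imwrite("pics/s3.png",cv2.resize(manip.get_image("side")[120:260,220:370],None,fx=4,fy=4)); cv2.imwrite("pics/w3.png",manip.get_image("wrist"))
```

```text
(no output)
```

View pics/s3.png

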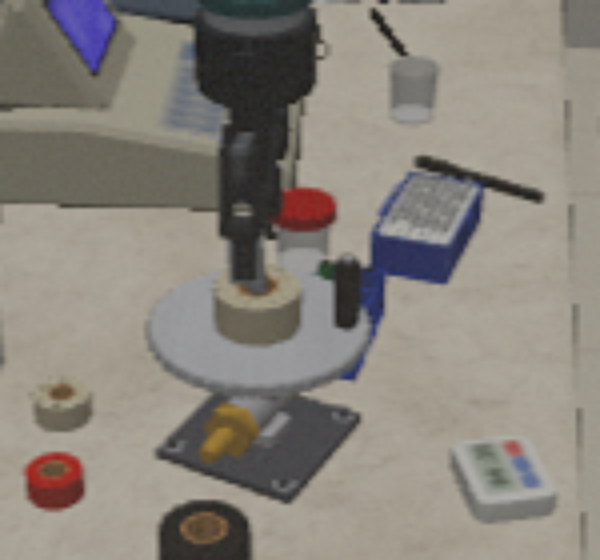

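View pics/w3.png

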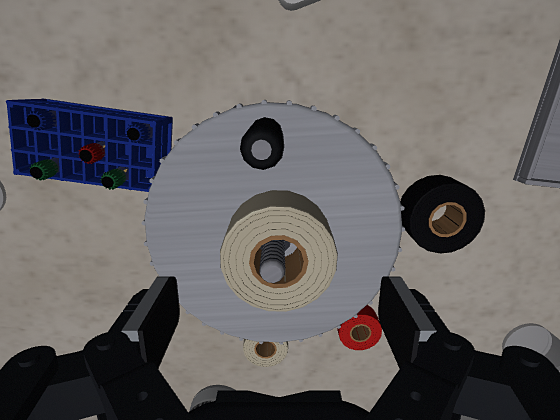

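{"fn": "send_rows", "kwargs": {"delta_pos": [[0, 0, 0.024], [0, 0, 0], [0, 0, 0]], "angular": [[0, 0, 0], [0, 0, 0], [0, 0, 0]]}}

```text
clock: 3.57
position: [0.5613, -0.0012, 0.1202]
ee_rot: [-0.001, 0.707, 0.707, -0.0]
contact_force: [-0.1, -0.3, 0.4]
width: 0.0847
```

{"fn": "send_rows", "kwargs": {"delta_pos": [[0, 0, 0], [0, 0, 0], [0, 0, 0], [0, 0, 0], [0, 0, 0]], "angular": [[0, 0, 0], [0, 0, 0], [0, 0, 0], [0, 0, 0], [0, 0, 0]], "hand": 45, "squeeze": 40}}

```text
clock: 3.98
position: [0.5619, -0.0013, 0.1209]
ee_rot: [0.0, 0.707, 0.707, 0.0]
contact_force: [-1.4, 1.4, -0.1]
width: 0.0447
```

{"fn": "send_rows", "kwargs": {"delta_pos": [[0, 0, 0], [0, 0, 0], [0, 0, 0], [0, 0, 0], [0, 0, 0]], "angular": [[0, 0, 0], [0, 0, 0], [0, 0, 0], [0, 0, 0], [0, 0, 0]]}}

```text
clock: 4.4
position: [0.5619, -0.0013, 0.1208]
ee_rot: [0.0, 0.707, 0.707, 0.0]
contact_force: [0.1, -0.2, 0.4]
width: 0.0451
```

The fingers closed to 45 mm, but the tape is 60 mm across, so I'm looking.

Run:
```python
from h import *
cv2.imwrite("pics/s4.png",cv2.resize(manip.get_image("side")[120:260,220:370],None,fx=4,fy=4)); cv2.imwrite("pics/w4.png",manip.get_image("wrist"))
```

```text
(no output)
```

View pics/s4.png

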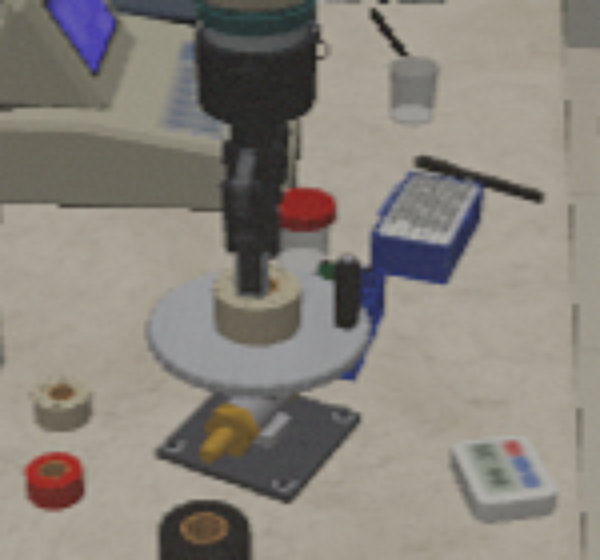

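View pics/w4.png

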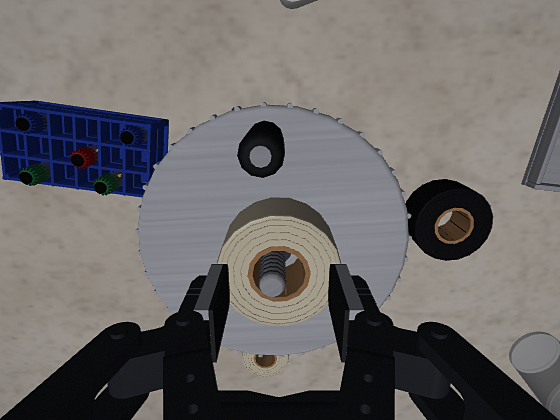

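Run:
```python
from h import *
s=manip.get_state();p=s["position"];print(p)
c=manip.calibration("wrist")
for w in (.0225,-.0225):
  for z in (0,-.019):
    q=p+[0,w,z];print(w,z,"wrist",proj("wrist",q,c),"side4",(proj("side",q)-[220,120])*4)
print("tape top edge y+- ",proj("wrist",[.562,.0286,.132],c),proj("wrist",[.562,-.0314,.132],c))
```

```text
[ 0.56184363 -0.00127711  0.12079752]
0.0225 0 wrist [323.92809268 262.31778685] side4 [252.95830216 318.02395763]
0.0225 -0.019 wrist [319.73454468 246.44050834] side4 [253.22139229 341.92861423]
-0.0225 0 wrist [234.39661314 262.26965597] side4 [262.79121938 283.12957598]
-0.0225 -0.019 wrist [238.46124311 246.39643418] side4 [262.94866341 306.55457237]
tape top edge y+-  [342.41842029 273.59013899] [215.4734747 273.5223193]
```

Run:
```python
from h import *
im=cv2.imread("pics/w4.png");cv2.imwrite("pics/w4z.png",cv2.resize(im[230:420,170:410],None,fx=3.2,fy=3.15,interpolation=cv2.INTER_CUBIC))
c=manip.calibration("wrist");M=c["camera_from_world"];s=manip.get_state();print("cam",-M[:3,:3].T@M[:3,3]-s["position"],s["position"],s["qpos"])
def tri(a,b):
    o1,d1=ray("wrist",a,c);o2,d2=ray("side",b)
    t=np.linalg.lstsq(np.c_[d1,-d2],o2-o1,rcond=None)[0];A=o1+t[0]*d1;B=o2+t[1]*d2;return (A+B)/2,np.linalg.norm(A-B)
print(tri((331,265),(220+264/4,120+293/4)));print(tri((331,265),(220+240/4,120+293/4)))
```

```text
cam [-0.08201499 -0.0003997   0.15947811] [ 0.56184363 -0.00127711  0.12079752] [-1.26151133e-01  3.24238840e-01  1.67948315e+00  6.47129021e-05
  1.13783290e+00 -1.69662470e+00]
(array([0.55369404, 0.02149114, 0.14070213]), np.float64(0.0013847856960462846))
(array([0.56370015, 0.02190279, 0.13609176]), np.float64(0.01494611881267187))
```

View pics/w4z.png

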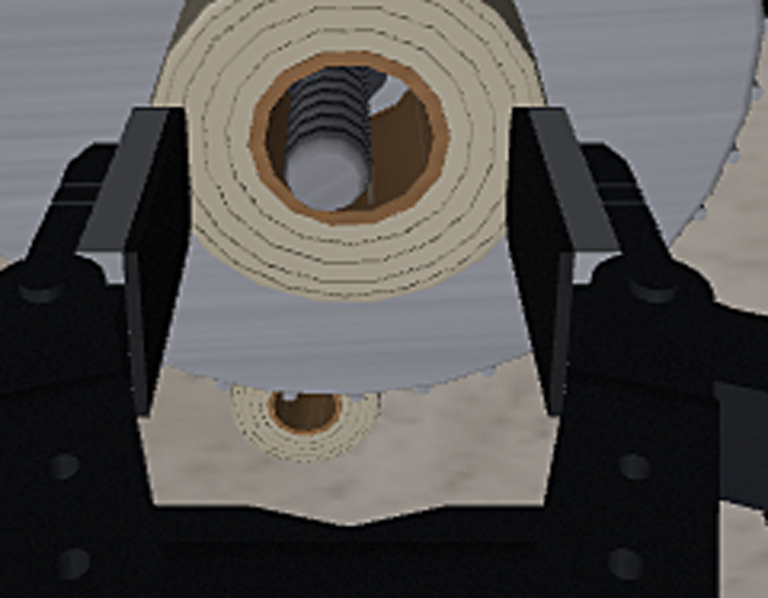

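Triangulating the visible fingertip puts it at z≈0.141, about 20 mm above the reported TCP. The pads closed just above the roll, so the stated tool geometry doesn't match what I see. I'll go by the images: open, descend further and re-check.

{"fn": "send_rows", "kwargs": {"delta_pos": [[0, 0, 0], [0, 0, 0], [0, 0, 0], [0, 0, 0], [0, 0, 0]], "angular": [[0, 0, 0], [0, 0, 0], [0, 0, 0], [0, 0, 0], [0, 0, 0]], "hand": 85}}

```text
clock: 4.92
position: [0.5619, -0.0013, 0.1208]
ee_rot: [-0.0, 0.707, 0.707, 0.0]
contact_force: [1.0, 0.6, 0.4]
width: 0.0855
```

{"fn": "send_rows", "kwargs": {"delta_pos": [[0, 0, 0.025], [0, 0, 0.025], [0, 0, 0], [0, 0, 0], [0, 0, 0]], "angular": [[0, 0, 0], [0, 0, 0], [0, 0, 0], [0, 0, 0], [0, 0, 0]]}}

```text
clock: 5.33
position: [0.5617, -0.0013, 0.1004]
ee_rot: [-0.0, 0.707, 0.707, -0.0]
contact_force: [0.1, -0.3, -0.6]
width: 0.0848
```

Run:
```python
from h import *
a=cv2.resize(manip.get_image("side")[120:260,220:370],None,fx=3,fy=3);b=cv2.resize(manip.get_image("wrist"),(450,337))
cv2.imwrite("pics/c5.png",np.vstack([np.zeros((1,790,3),np.uint8),np.hstack([a[:337],b[:,:340]])]))
```

```text
(no output)
```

View pics/c5.png

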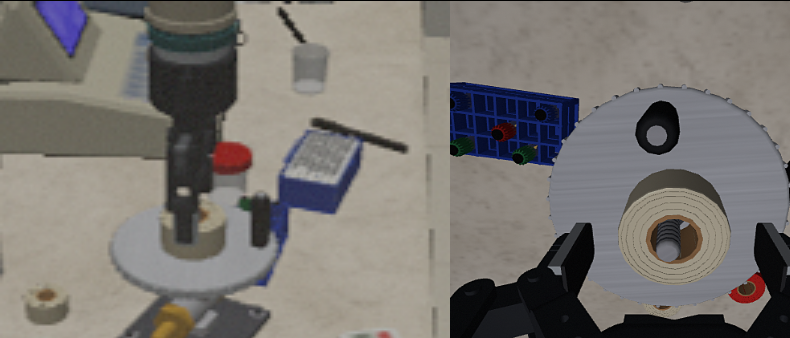

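Run:
```python
from h import *
for y in (.042,.056):
  o,d=ray("side",(220+184/3,120+243/3));t=(y-o[1])/d[1];print(o+t*d)
o,d=ray("side",(283,193.2));t=(.03-o[1])/d[1];print("prev",o+t*d)
```

```text
[0.56361849 0.042      0.12917229]
[0.56132201 0.056      0.13829658]
prev [0.56090479 0.03       0.14585993]
```

{"fn": "send_rows", "kwargs": {"delta_pos": [[0, 0, 0.018], [0, 0, 0.018], [0, 0, 0], [0, 0, 0], [0, 0, 0]], "angular": [[0, 0, 0], [0, 0, 0], [0, 0, 0], [0, 0, 0], [0, 0, 0]]}}

```text
clock: 5.85
position: [0.5618, -0.0013, 0.0862]
ee_rot: [-0.0, 0.707, 0.707, -0.0]
contact_force: [0.4, 0.1, -0.3]
width: 0.0848
```

{"fn": "send_rows", "kwargs": {"delta_pos": [[0, 0, 0], [0, 0, 0], [0, 0, 0], [0, 0, 0], [0, 0, 0]], "angular": [[0, 0, 0], [0, 0, 0], [0, 0, 0], [0, 0, 0], [0, 0, 0]], "hand": 45}}

```text
clock: 6.27
position: [0.5622, -0.0013, 0.0871]
ee_rot: [0.0, 0.707, 0.707, 0.0]
contact_force: [-1.8, -0.0, 5.0]
width: 0.0588
```

Run:
```python
from h import *
a=cv2.resize(manip.get_image("side")[120:260,220:370],None,fx=3,fy=3);b=cv2.resize(manip.get_image("wrist"),(450,337))
cv2.imwrite("pics/c6.png",np.hstack([a[:337],b[:,:340]]));print(manip.get_state()["width"])
```

```text
0.05853607834665343
```

View pics/c6.png

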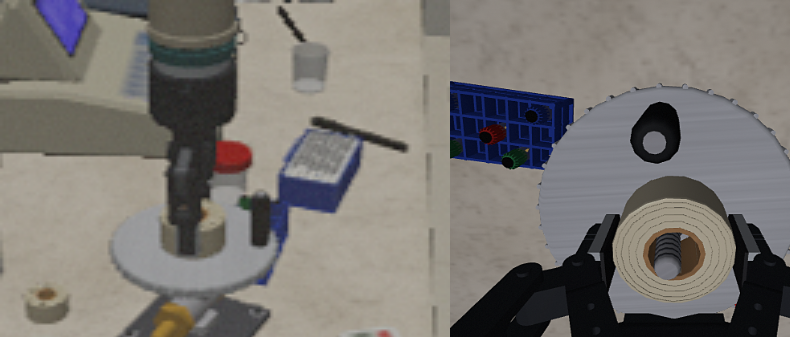

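Gripped at 58.5 mm. I'll lift straight up.

{"fn": "send_rows", "kwargs": {"delta_pos": [[0, 0, 0], [0, 0, -0.02], [0, 0, -0.03], [0, 0, -0.03], [0, 0, -0.03]], "angular": [[0, 0, 0], [0, 0, 0], [0, 0, 0], [0, 0, 0], [0, 0, 0]]}}

```text
clock: 6.78
position: [0.5615, -0.0013, 0.1307]
ee_rot: [-0.0, 0.707, 0.707, -0.0]
contact_force: [-0.7, -0.6, -0.3]
width: 0.0585
```

{"fn": "send_rows", "kwargs": {"delta_pos": [[0, 0, -0.03], [0, 0, -0.03], [0, 0, -0.03], [0, 0, 0], [0, 0, 0]], "angular": [[0, 0, 0], [0, 0, 0], [0, 0, 0], [0, 0, 0], [0, 0, 0]]}}

```text
clock: 7.2
position: [0.5621, -0.0013, 0.1668]
ee_rot: [0.0, 0.707, 0.707, 0.0]
contact_force: [0.1, -0.1, -0.8]
width: 0.059
```

Run:
```python
from h import *
a=cv2.resize(manip.get_image("side")[120:260,220:370],None,fx=3,fy=3);b=cv2.resize(manip.get_image("wrist"),(450,337))
cv2.imwrite("pics/c7.png",np.hstack([a[:337],b[:,:340]]));print(manip.get_state()["width"])
```

```text
0.05828482305973011
```

View pics/c7.png

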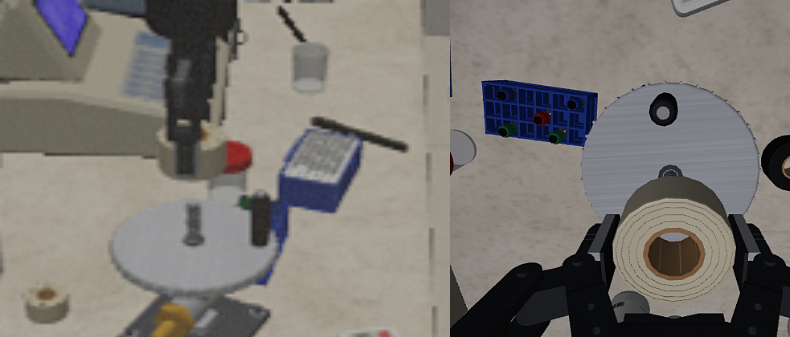

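The roll is free and held level. I'll carry it to the tray centre.

{"fn": "send_rows", "kwargs": {"delta_pos": [[0.07, -0.018, 0], [0.08, -0.02, 0], [0.08, -0.02, 0], [0.08, -0.02, 0], [0.08, -0.02, 0]], "angular": [[0, 0, 0], [0, 0, 0], [0, 0, 0], [0, 0, 0], [0, 0, 0]]}}

```text
clock: 7.72
position: [0.5215, 0.1558, 0.1652]
ee_rot: [-0.001, 0.707, 0.707, -0.001]
contact_force: [0.7, -0.6, -0.8]
width: 0.0586
```

{"fn": "send_rows", "kwargs": {"delta_pos": [[0.08, -0.02, 0], [0.08, -0.02, 0], [0.08, -0.02, 0], [0.08, -0.02, 0], [0.05, -0.015, 0]], "angular": [[0, 0, 0], [0, 0, 0], [0, 0, 0], [0, 0, 0], [0, 0, 0]]}}

```text
clock: 8.13
position: [0.4832, 0.3055, 0.1652]
ee_rot: [-0.001, 0.707, 0.708, -0.0]
contact_force: [0.1, 0.3, 0.5]
width: 0.0588
```

{"fn": "send_rows", "kwargs": {"delta_pos": [[0, 0, 0.05], [0, 0, 0.08], [0, 0, 0.08], [0, 0, 0.08], [0, 0, 0.05]], "angular": [[0, 0, 0], [0, 0, 0], [0, 0, 0], [0, 0, 0], [0, 0, 0]]}}

```text
clock: 8.55
position: [0.482, 0.3017, 0.0264]
ee_rot: [-0.001, 0.707, 0.707, -0.003]
contact_force: [-1.2, -0.5, -1.8]
width: 0.0584
```

Run:
```python
from h import *
a=manip.get_image("side")[180:400,200:400];a=cv2.resize(a,None,fx=2,fy=2);t=cv2.resize(manip.get_image("top")[150:310,90:260],None,fx=2.3,fy=2.3)
cv2.imwrite("pics/c8.png",np.hstack([a[:368],t[:368]]));s=manip.get_state();print(s["position"],s["contact_force"])
```

```text
[0.48077528 0.30094197 0.0257874 ] [-0.55336928  0.36254197  0.4023071 ]
```

View pics/c8.png

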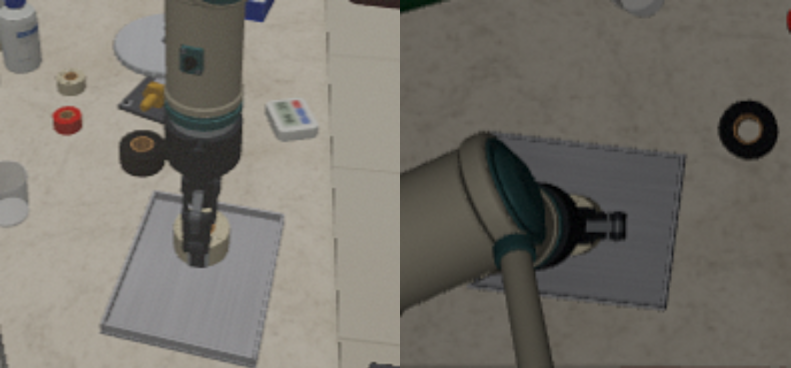

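The roll hangs over the tray, roughly at its centre. I'll lower it slowly.

{"fn": "send_rows", "kwargs": {"delta_pos": [[0, 0, 0.025], [0, 0, 0.025], [0, 0, 0.015], [0, 0, 0.008], [0, 0, 0]], "angular": [[0, 0, 0], [0, 0, 0], [0, 0, 0], [0, 0, 0], [0, 0, 0]]}}

```text
clock: 9.07
position: [0.4846, 0.3027, 0.001]
ee_rot: [-0.0, 0.707, 0.707, -0.0]
contact_force: [0.1, -0.3, -0.4]
width: 0.0586
```

{"fn": "send_rows", "kwargs": {"delta_pos": [[0, 0, 0.008], [0, 0, 0], [0, 0, 0]], "angular": [[0, 0, 0], [0, 0, 0], [0, 0, 0]]}}

```text
clock: 9.32
position: [0.485, 0.3029, -0.0017]
ee_rot: [0.0, 0.707, 0.707, 0.0]
contact_force: [0.2, -0.0, -0.9]
width: 0.0587
```

{"fn": "send_rows", "kwargs": {"delta_pos": [[0, 0, 0.008], [0, 0, 0.008], [0, 0, 0], [0, 0, 0]], "angular": [[0, 0, 0], [0, 0, 0], [0, 0, 0], [0, 0, 0]]}}

```text
clock: 9.65
position: [0.4845, 0.3026, -0.0087]
ee_rot: [-0.0, 0.707, 0.707, -0.0]
contact_force: [0.1, 0.4, -0.1]
width: 0.0587
```

{"fn": "send_rows", "kwargs": {"delta_pos": [[0, 0, 0.006], [0, 0, 0], [0, 0, 0]], "angular": [[0, 0, 0], [0, 0, 0], [0, 0, 0]]}}

```text
clock: 9.9
position: [0.4848, 0.3028, -0.0108]
ee_rot: [-0.0, 0.707, 0.707, 0.0]
contact_force: [-0.7, -0.5, 0.1]
width: 0.0588
```

{"fn": "send_rows", "kwargs": {"delta_pos": [[0, 0, 0.004], [0, 0, 0.004], [0, 0, 0]], "angular": [[0, 0, 0], [0, 0, 0], [0, 0, 0]]}}

```text
clock: 10.15
position: [0.4848, 0.3028, -0.0109]
ee_rot: [0.0, 0.707, 0.707, 0.0]
contact_force: [-5.5, -1.7, 19.8]
width: 0.0586
```

Run:
```python
from h import *
a=manip.get_image("side")[230:400,230:400];a=cv2.resize(a,None,fx=3.4,fy=3.4)
cv2.imwrite("pics/c9.png",a);s=manip.get_state();print(s["position"],s["contact_force"])
```

```text
[ 0.48481205  0.30278862 -0.01099431] [-4.32459193 -2.58327728 19.5438013 ]
```

View pics/c9.png

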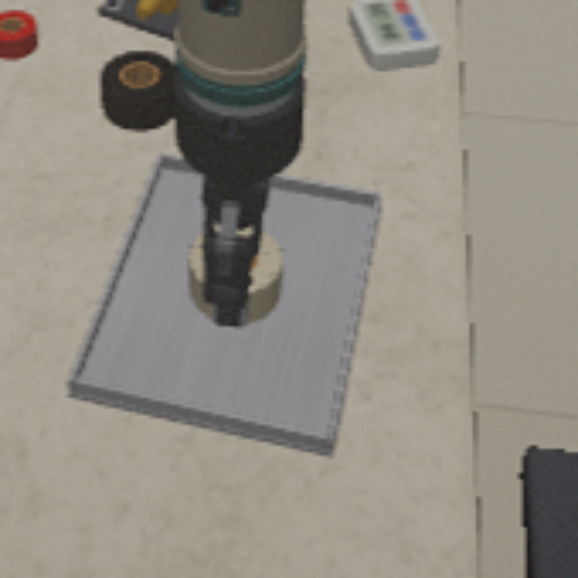

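The roll is on the tray floor with a 20 N reaction. I'll ease off, release and rise.

{"fn": "send_rows", "kwargs": {"delta_pos": [[0, 0, -0.007], [0, 0, 0]], "angular": [[0, 0, 0], [0, 0, 0]]}}

```text
clock: 10.37
position: [0.4853, 0.303, -0.0103]
ee_rot: [0.0, 0.707, 0.707, 0.001]
contact_force: [0.4, -0.0, -0.7]
width: 0.0587
```

{"fn": "send_rows", "kwargs": {"delta_pos": [[0, 0, 0], [0, 0, 0], [0, 0, 0], [0, 0, 0], [0, 0, 0]], "angular": [[0, 0, 0], [0, 0, 0], [0, 0, 0], [0, 0, 0], [0, 0, 0]], "hand": 85}}

```text
clock: 10.78
position: [0.4846, 0.3027, -0.0115]
ee_rot: [-0.0, 0.707, 0.707, -0.0]
contact_force: [-0.4, -0.3, 0.2]
width: 0.0849
```

{"fn": "send_rows", "kwargs": {"delta_pos": [[0, 0, -0.03], [0, 0, -0.07], [0, 0, -0.1], [0, 0, -0.1], [0, 0, -0.1]], "angular": [[0, 0, 0], [0, 0, 0], [0, 0, 0], [0, 0, 0], [0, 0, 0]]}}

```text
clock: 11.2
position: [0.4843, 0.3025, 0.1501]
ee_rot: [-0.0, 0.707, 0.707, -0.001]
contact_force: [2.0, 0.0, -0.8]
width: 0.085
```

Run:
```python
from h import *
a=cv2.resize(manip.get_image("side")[230:400,230:400],None,fx=2,fy=2);c=manip.calibration("wrist");w=manip.get_image("wrist");cv2.imwrite("pics/w10.png",w);b=cv2.resize(w,(453,340))
cv2.imwrite("pics/c10.png",np.hstack([a,b]));s=manip.get_state();print(s["position"],s["contact_force"])
print(proj("wrist",[.483,.306,.034],c)*453/560+[340,0])
```

```text
[0.4892723  0.30495873 0.15604923] [-0.12862123  0.9523584  -0.15903875]
[565.85630322 149.02218327]
```

View pics/c10.png

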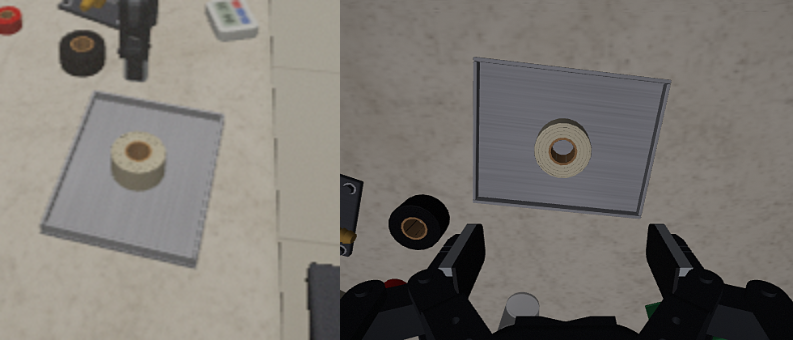

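The roll lies flat in the middle of the tray. Now I'll go above the handle.

{"fn": "send_rows", "kwargs": {"delta_pos": [[-0.05, 0.003, 0], [-0.08, 0.003, 0], [-0.08, 0.003, 0], [-0.08, 0.003, 0], [-0.08, 0.003, 0]], "angular": [[0, 0, 0], [0, 0, 0], [0, 0, 0], [0, 0, 0], [0, 0, 0]]}}

```text
clock: 11.72
position: [0.49, 0.1535, 0.148]
ee_rot: [-0.0, 0.707, 0.707, -0.0]
contact_force: [1.0, 1.0, -0.3]
width: 0.0849
```

{"fn": "send_rows", "kwargs": {"delta_pos": [[-0.08, 0.004, 0], [-0.08, 0.004, 0], [-0.08, 0.004, 0], [-0.08, 0.004, 0], [-0.05, 0.003, 0]], "angular": [[0, 0, 0], [0, 0, 0], [0, 0, 0], [0, 0, 0], [0, 0, 0]]}}

```text
clock: 12.13
position: [0.4978, 0.004, 0.148]
ee_rot: [0.0, 0.708, 0.706, -0.001]
contact_force: [0.2, 0.5, 0.4]
width: 0.085
```

{"fn": "send_rows", "kwargs": {"delta_pos": [[0, 0, 0], [0, 0, 0], [0, 0, 0]], "angular": [[0, 0, 0], [0, 0, 0], [0, 0, 0]]}}

```text
clock: 12.38
position: [0.4978, 0.0073, 0.1482]
ee_rot: [-0.001, 0.707, 0.707, -0.0]
contact_force: [0.5, -0.1, -0.1]
width: 0.0852
```

Run:
```python
from h import *
c=manip.calibration("wrist");w=manip.get_image("wrist");cv2.imwrite("pics/w11.png",w)
s=manip.get_state();print(s["position"],s["contact_force"])
for p in [(.562,-.0047,.144),(.5026,-.0064,.152)]: print(proj("wrist",p,c))
```

```text
[0.49786901 0.00765646 0.14838423] [ 0.89284467 -0.05923167  0.22629643]
[258.08165931 359.95322288]
[251.62161343 274.48438306]
```

View pics/w11.png

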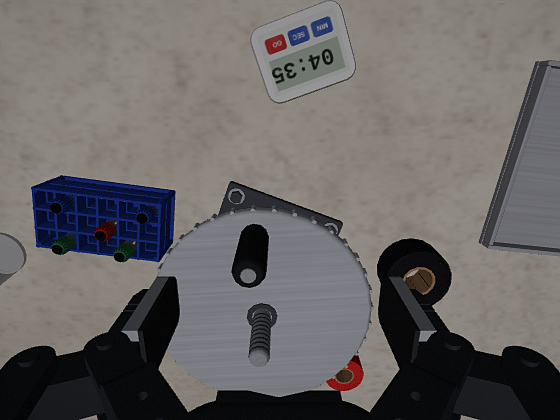

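Run:
```python
from h import *
c=manip.calibration("wrist")
print("handle",onz("wrist",(248,277),.152,c),"stem",onz("wrist",(258.5,358),.144,c))
print("wheel left/right extremes",onz("wrist",(158,300),.102,c),onz("wrist",(372,300),.102,c), onz("wrist",(252,209),.102,c))
print(manip.get_state()["position"], onz("wrist",(278,0),.1,c)[1])
```

```text
handle [ 0.50414591 -0.00788782  0.152     ] stem [ 0.56081439 -0.00403102  0.144     ]
wheel left/right extremes [ 0.54993975 -0.07379102  0.102     ] [0.54984295 0.07044609 0.102     ] [ 0.48519161 -0.00898479  0.102     ]
[0.49786901 0.00765646 0.14838423] 0.006944359415833373
```

{"fn": "send_rows", "kwargs": {"delta_pos": [[-0.037, 0.014, 0], [0, 0, 0.04], [0, 0, 0.04], [0, 0, 0.04], [0, 0, 0]], "angular": [[0, 0, 0], [0, 0, 0], [0, 0, 0], [0, 0, 0], [0, 0, 0]]}}

```text
clock: 12.85
position: [0.5013, -0.0064, 0.098]
ee_rot: [-0.003, 0.707, 0.708, -0.002]
contact_force: [-1.2, 0.0, 0.5]
width: 0.0854
```

Run:
```python
from h import *
a=cv2.resize(manip.get_image("side")[120:260,220:370],None,fx=3,fy=3);b=cv2.resize(manip.get_image("wrist"),(450,337))
cv2.imwrite("pics/c12.png",np.hstack([a[:337],b[:,:340]]));print(manip.get_state()["position"])
```

```text
[ 0.5034638  -0.00699064  0.10053139]
```

View pics/c12.png

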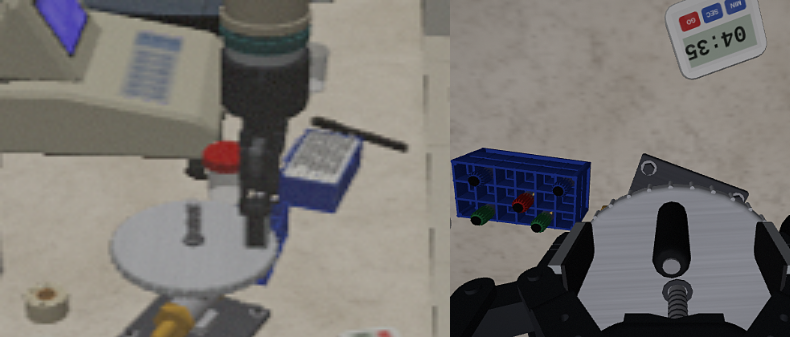

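{"fn": "send_rows", "kwargs": {"delta_pos": [[0, 0, 0], [0, 0, 0], [0, 0, 0], [0, 0, 0], [0, 0, 0]], "angular": [[0, 0, 0], [0, 0, 0], [0, 0, 0], [0, 0, 0], [0, 0, 0]], "hand": 5, "squeeze": 50}}

```text
clock: 13.37
position: [0.5041, -0.0081, 0.1013]
ee_rot: [0.0, 0.707, 0.707, 0.0]
contact_force: [0.0, -0.8, 0.2]
width: 0.025
```

{"fn": "send_rows", "kwargs": {"delta_pos": [[0, 0, 0], [0, 0, 0], [0, 0, 0], [0, 0, 0], [0, 0, 0]], "angular": [[0, 0, 0], [0, 0, 0], [0, 0, 0], [0, 0, 0], [0, 0, 0]]}}

```text
clock: 13.78
position: [0.5041, -0.008, 0.1013]
ee_rot: [0.0, 0.707, 0.707, 0.0]
contact_force: [-0.8, 1.2, 5.9]
width: 0.0167
```

Run:
```python
from h import *
a=cv2.resize(manip.get_image("side")[120:260,220:370],None,fx=3,fy=3);b=cv2.resize(manip.get_image("wrist"),(450,337))
cv2.imwrite("pics/c13.png",np.hstack([a[:337],b[:,:340]]));s=manip.get_state();print(s["position"],s["width"],s["contact_force"])
```

```text
[ 0.50403191 -0.00796844  0.10131383] 0.01690765085215667 [-1.37223807  0.66226875  5.33004843]
```

View pics/c13.png

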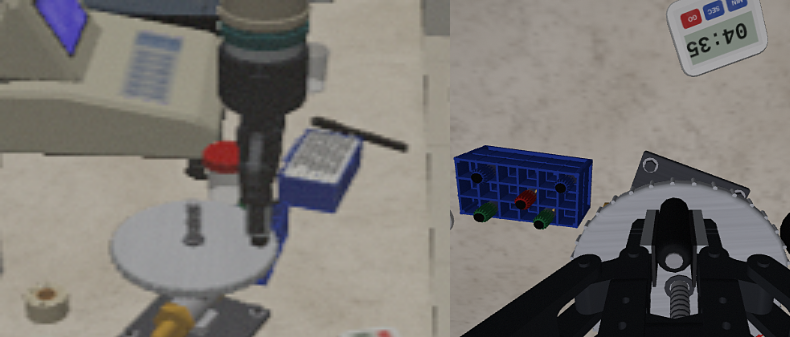

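Gripped: the reading is 16.9 mm on the 18 mm handle. From the plate edges, the stop should be at a handle bearing near -20° or -110°. I'll compute the circle rows.

Run:
```python
import numpy as np
th=np.radians(183-15*np.arange(25));P=.06*np.c_[np.cos(th),np.sin(th)]
d=np.diff(P,axis=0)/.4
for k in range(24): print(183-15*k,[round(d[k,1],3),round(d[k,0],3),0])
```

```text
183 [np.float64(0.039), np.float64(0.003), 0]
168 [np.float64(0.037), np.float64(0.013), 0]
153 [np.float64(0.032), np.float64(0.022), 0]
138 [np.float64(0.025), np.float64(0.03), 0]
123 [np.float64(0.017), np.float64(0.035), 0]
108 [np.float64(0.007), np.float64(0.039), 0]
93 [np.float64(-0.003), np.float64(0.039), 0]
78 [np.float64(-0.013), np.float64(0.037), 0]
63 [np.float64(-0.022), np.float64(0.032), 0]
48 [np.float64(-0.03), np.float64(0.025), 0]
33 [np.float64(-0.035), np.float64(0.017), 0]
18 [np.float64(-0.039), np.float64(0.007), 0]
3 [np.float64(-0.039), np.float64(-0.003), 0]
-12 [np.float64(-0.037), np.float64(-0.013), 0]
-27 [np.float64(-0.032), np.float64(-0.022), 0]
-42 [np.float64(-0.025), np.float64(-0.03), 0]
-57 [np.float64(-0.017), np.float64(-0.035), 0]
-72 [np.float64(-0.007), np.float64(-0.039), 0]
-87 [np.float64(0.003), np.float64(-0.039), 0]
-102 [np.float64(0.013), np.float64(-0.037), 0]
-117 [np.float64(0.022), np.float64(-0.032), 0]
-132 [np.float64(0.03), np.float64(-0.025), 0]
-147 [np.float64(0.035), np.float64(-0.017), 0]
-162 [np.float64(0.039), np.float64(-0.007), 0]
```

Three rows first, then settle and check the force.

{"fn": "send_rows", "kwargs": {"delta_pos": [[0.039, 0.003, 0], [0.037, 0.013, 0], [0.032, 0.022, 0], [0, 0, 0], [0, 0, 0]], "angular": [[0, 0, 0], [0, 0, 0], [0, 0, 0], [0, 0, 0], [0, 0, 0]]}}

```text
clock: 14.3
position: [0.5201, 0.0365, 0.1013]
ee_rot: [-0.0, 0.707, 0.707, 0.001]
contact_force: [-0.3, 4.4, 6.2]
width: 0.0164
```

{"fn": "send_rows", "kwargs": {"delta_pos": [[0.025, 0.03, 0], [0.017, 0.035, 0], [0.007, 0.039, 0], [-0.003, 0.039, 0], [-0.013, 0.037, 0]], "angular": [[0, 0, 0], [0, 0, 0], [0, 0, 0], [0, 0, 0], [0, 0, 0]]}}

```text
clock: 14.72
position: [0.5901, 0.0497, 0.1013]
ee_rot: [-0.002, 0.707, 0.707, -0.0]
contact_force: [-3.7, 1.1, 7.3]
width: 0.0166
```

{"fn": "send_rows", "kwargs": {"delta_pos": [[-0.022, 0.032, 0], [-0.03, 0.025, 0], [-0.035, 0.017, 0], [0, 0, 0], [0, 0, 0]], "angular": [[0, 0, 0], [0, 0, 0], [0, 0, 0], [0, 0, 0], [0, 0, 0]]}}

```text
clock: 15.13
position: [0.6221, 0.0105, 0.1013]
ee_rot: [0.002, 0.707, 0.707, -0.0]
contact_force: [1.3, -3.4, 3.5]
width: 0.0169
```

{"fn": "send_rows", "kwargs": {"delta_pos": [[-0.039, 0.007, 0], [-0.039, -0.003, 0], [0, 0, 0], [0, 0, 0]], "angular": [[0, 0, 0], [0, 0, 0], [0, 0, 0], [0, 0, 0]]}}

```text
clock: 15.47
position: [0.6218, -0.0201, 0.1013]
ee_rot: [0.001, 0.707, 0.707, -0.001]
contact_force: [-1.0, -2.4, 4.5]
width: 0.017
```

{"fn": "send_rows", "kwargs": {"delta_pos": [[-0.019, -0.005, 0], [-0.018, -0.008, 0], [0, 0, 0], [0, 0, 0]], "angular": [[0, 0, 0], [0, 0, 0], [0, 0, 0], [0, 0, 0]]}}

```text
clock: 15.8
position: [0.6199, -0.0261, 0.1014]
ee_rot: [-0.002, 0.708, 0.706, 0.007]
contact_force: [6.7, 15.5, 2.4]
width: 0.0163
```

Commanded to -27°, the tool stayed at -21° with a ~17 N reaction, and -20° was the stop bearing predicted from the plate. I'll hold briefly to confirm, then back off.

{"fn": "send_rows", "kwargs": {"delta_pos": [[-0.004, -0.002, 0], [0, 0, 0], [0, 0, 0]], "angular": [[0, 0, 0], [0, 0, 0], [0, 0, 0]]}}

```text
clock: 16.05
position: [0.6199, -0.0262, 0.1014]
ee_rot: [-0.002, 0.708, 0.706, 0.008]
contact_force: [7.6, 19.0, 2.4]
width: 0.0166
```

Run:
```python
from h import *
cv2.imwrite("pics/s14.png",manip.get_image("side"));w=manip.get_image("wrist");b=cv2.resize(w,(450,337))
a=cv2.resize(manip.get_image("side")[120:260,220:370],None,fx=3,fy=3)[:337,:340]
cv2.imwrite("pics/c14.png",np.hstack([a,b]));s=manip.get_state();print(s["position"],s["width"],s["contact_force"],s["moment"])
```

```text
[ 0.61988449 -0.02616636  0.10143612] 0.016638988176040478 [ 6.8767353  18.70582755  1.10367392] [ 2.95500214 -1.18879313 -0.05308808]
```

View pics/c14.png

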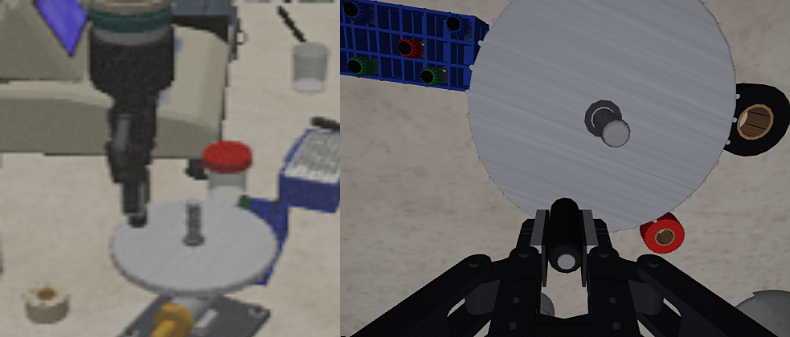

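The handle is centred between the pads, and pushing harder (20 N) moved nothing, so the valve is shut. Now the first turn anticlockwise.

{"fn": "send_rows", "kwargs": {"delta_pos": [[0.041, 0.015, 0], [0.039, 0.003, 0], [0.039, -0.007, 0], [0.035, -0.017, 0], [0.03, -0.025, 0]], "angular": [[0, 0, 0], [0, 0, 0], [0, 0, 0], [0, 0, 0], [0, 0, 0]]}}

```text
clock: 16.62
position: [0.6056, 0.0391, 0.1014]
ee_rot: [0.002, 0.707, 0.707, 0.001]
contact_force: [2.6, -3.9, 5.2]
width: 0.0162
```

{"fn": "send_rows", "kwargs": {"delta_pos": [[0.022, -0.032, 0], [0.013, -0.037, 0], [0.003, -0.039, 0], [-0.007, -0.039, 0], [-0.017, -0.035, 0]], "angular": [[0, 0, 0], [0, 0, 0], [0, 0, 0], [0, 0, 0], [0, 0, 0]]}}

```text
clock: 17.03
position: [0.5316, 0.0464, 0.1013]
ee_rot: [0.001, 0.707, 0.707, 0.002]
contact_force: [5.5, -1.6, 2.8]
width: 0.0162
```

{"fn": "send_rows", "kwargs": {"delta_pos": [[-0.025, -0.03, 0], [-0.032, -0.022, 0], [-0.037, -0.013, 0], [-0.039, -0.003, 0], [-0.039, 0.007, 0]], "angular": [[0, 0, 0], [0, 0, 0], [0, 0, 0], [0, 0, 0], [0, 0, 0]]}}

```text
clock: 17.45
position: [0.5063, -0.0216, 0.1013]
ee_rot: [-0.001, 0.708, 0.707, 0.003]
contact_force: [5.2, 7.0, 4.1]
width: 0.0165
```

{"fn": "send_rows", "kwargs": {"delta_pos": [[-0.035, 0.017, 0], [-0.03, 0.025, 0], [-0.022, 0.032, 0], [-0.013, 0.037, 0], [-0.003, 0.039, 0]], "angular": [[0, 0, 0], [0, 0, 0], [0, 0, 0], [0, 0, 0], [0, 0, 0]]}}

```text
clock: 17.87
position: [0.5639, -0.0643, 0.1013]
ee_rot: [-0.002, 0.708, 0.707, -0.001]
contact_force: [-4.6, 0.9, 10.1]
width: 0.0165
```

{"fn": "send_rows", "kwargs": {"delta_pos": [[0.007, 0.039, 0], [0.017, 0.035, 0], [0.025, 0.03, 0], [0.032, 0.022, 0], [0, 0, 0]], "angular": [[0, 0, 0], [0, 0, 0], [0, 0, 0], [0, 0, 0], [0, 0, 0]]}}

```text
clock: 18.28
position: [0.6183, -0.0297, 0.1013]
ee_rot: [-0.0, 0.707, 0.707, 0.002]
contact_force: [3.0, 2.2, 6.2]
width: 0.0167
```

One turn done: the handle is at about -25° + 360°, tracking well. Second turn.

{"fn": "send_rows", "kwargs": {"delta_pos": [[0.037, 0.013, 0], [0.039, 0.003, 0], [0.039, -0.007, 0], [0.035, -0.017, 0], [0.03, -0.025, 0]], "angular": [[0, 0, 0], [0, 0, 0], [0, 0, 0], [0, 0, 0], [0, 0, 0]]}}

```text
clock: 18.7
position: [0.6047, 0.0399, 0.1013]
ee_rot: [0.001, 0.707, 0.707, 0.001]
contact_force: [1.9, -4.6, 6.1]
width: 0.0165
```

{"fn": "send_rows", "kwargs": {"delta_pos": [[0.022, -0.032, 0], [0.013, -0.037, 0], [0.003, -0.039, 0], [-0.007, -0.039, 0], [-0.017, -0.035, 0]], "angular": [[0, 0, 0], [0, 0, 0], [0, 0, 0], [0, 0, 0], [0, 0, 0]]}}

```text
clock: 19.12
position: [0.5314, 0.0463, 0.1014]
ee_rot: [0.001, 0.707, 0.707, 0.002]
contact_force: [6.9, -4.3, 2.2]
width: 0.0168
```

{"fn": "send_rows", "kwargs": {"delta_pos": [[-0.025, -0.03, 0], [-0.032, -0.022, 0], [-0.037, -0.013, 0], [-0.039, -0.003, 0], [-0.039, 0.007, 0]], "angular": [[0, 0, 0], [0, 0, 0], [0, 0, 0], [0, 0, 0], [0, 0, 0]]}}

```text
clock: 19.53
position: [0.5062, -0.0211, 0.1013]
ee_rot: [-0.001, 0.708, 0.707, 0.003]
contact_force: [4.9, 6.0, 4.3]
width: 0.0167
```

{"fn": "send_rows", "kwargs": {"delta_pos": [[-0.035, 0.017, 0], [-0.03, 0.025, 0], [-0.022, 0.032, 0], [-0.013, 0.037, 0], [-0.003, 0.039, 0]], "angular": [[0, 0, 0], [0, 0, 0], [0, 0, 0], [0, 0, 0], [0, 0, 0]]}}

```text
clock: 19.95
position: [0.5634, -0.0643, 0.1013]
ee_rot: [-0.002, 0.707, 0.707, -0.001]
contact_force: [-4.7, -0.2, 11.1]
width: 0.0166
```

{"fn": "send_rows", "kwargs": {"delta_pos": [[0.007, 0.039, 0], [0.017, 0.035, 0], [0.025, 0.03, 0], [0.032, 0.022, 0], [0, 0, 0]], "angular": [[0, 0, 0], [0, 0, 0], [0, 0, 0], [0, 0, 0], [0, 0, 0]]}}

```text
clock: 20.37
position: [0.6183, -0.0294, 0.1013]
ee_rot: [-0.0, 0.707, 0.707, 0.002]
contact_force: [3.2, 2.8, 5.3]
width: 0.0162
```

{"fn": "send_rows", "kwargs": {"delta_pos": [[0, 0, 0], [0, 0, 0]], "angular": [[0, 0, 0], [0, 0, 0]]}}

```text
clock: 20.53
position: [0.6179, -0.0304, 0.1013]
ee_rot: [0.0, 0.707, 0.707, 0.002]
contact_force: [4.6, 1.8, 4.9]
width: 0.0164
```

{"fn": "send_rows", "kwargs": {"delta_pos": [[0.006, 0.0025, 0], [0.006, 0.0025, 0], [0, 0, 0], [0, 0, 0], [0, 0, 0]], "angular": [[0, 0, 0], [0, 0, 0], [0, 0, 0], [0, 0, 0], [0, 0, 0]]}}

```text
clock: 20.95
position: [0.6187, -0.0286, 0.1014]
ee_rot: [0.001, 0.707, 0.707, -0.0]
contact_force: [2.4, -2.3, 5.5]
width: 0.0166
```

Run:
```python
from h import *
w=manip.get_image("wrist");b=cv2.resize(w,(450,337))
s0=manip.get_image("side");cv2.imwrite("pics/s15.png",s0);cv2.imwrite("pics/t15.png",manip.get_image("top"))
a=cv2.resize(s0[120:260,220:370],None,fx=3,fy=3)[:337,:340]
cv2.imwrite("pics/c15.png",np.hstack([a,b]));s=manip.get_state();print(s["clock"],s["position"],s["width"],s["contact_force"],s["qd"])
```

```text
21.1 [ 0.61872264 -0.02858286  0.10134365] 0.017009357642951625 [ 2.08654423 -2.70042282  6.22366431] [-0.00052755  0.00013072 -0.00014729 -0.00068106 -0.00197098  0.00270732]
```

View pics/c15.png

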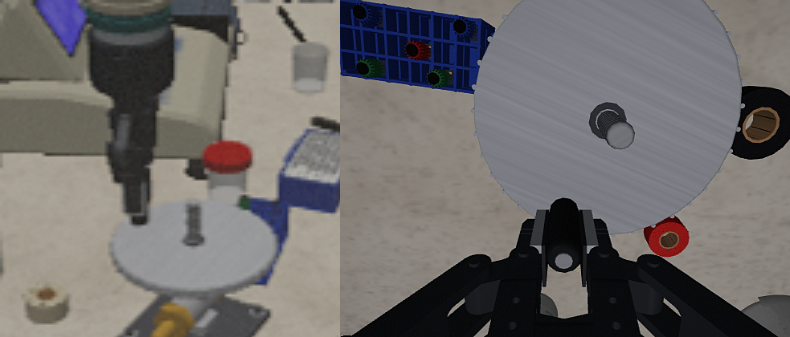

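View pics/s15.png

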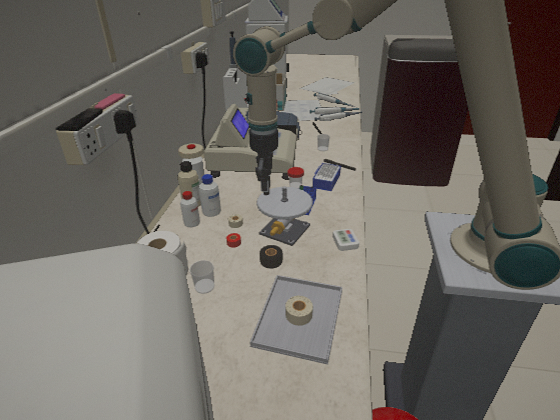

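View pics/t15.png

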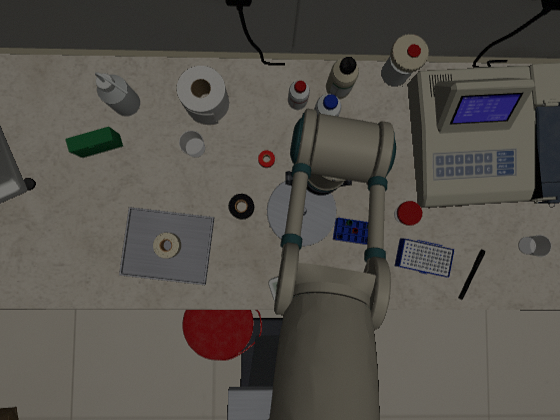

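Everything is undisturbed and the roll is in the tray. The tool is 2.7 mm (about 0.045 rad) short of the stop-bearing position, so one small trim.

{"fn": "send_rows", "kwargs": {"delta_pos": [[0.006, 0.003, 0], [0, 0, 0], [0, 0, 0], [0, 0, 0], [0, 0, 0]], "angular": [[0, 0, 0], [0, 0, 0], [0, 0, 0], [0, 0, 0], [0, 0, 0]]}}

```text
clock: 21.52
position: [0.6197, -0.0264, 0.1013]
ee_rot: [0.001, 0.707, 0.707, -0.001]
contact_force: [1.7, -2.3, 6.0]
width: 0.0162
```

{"fn": "send_rows", "kwargs": {"delta_pos": [[0, 0, 0], [0, 0, 0], [0, 0, 0], [0, 0, 0], [0, 0, 0]], "angular": [[0, 0, 0], [0, 0, 0], [0, 0, 0], [0, 0, 0], [0, 0, 0]]}}

```text
clock: 21.93
position: [0.6196, -0.0264, 0.1013]
ee_rot: [0.001, 0.707, 0.707, -0.001]
contact_force: [1.7, -2.6, 5.8]
width: 0.0163
```

```bash
python3 -c "
from rig import manip;print(manip.sign_off())"
```

```text
the job is handed in; nothing more can be done
None
```

The job is handed in at 21.9 s of the 72 s allowed. No verdict was reported, so what follows rests on my own checks.

- **Tape roll:** I lifted it straight up off the stem and released it in the tray. The last images show it lying flat near the tray's centre.
- **Valve shut:** I turned the wheel clockwise until it stopped at a handle bearing of about -21°. The plate edges had predicted -20°, and pushing with about 20 N moved it no further.
- **Two turns back:** I turned the wheel two full turns anticlockwise. The tool finished at (0.6196, -0.0264), against (0.6199, -0.0262) at the stop, so it should be within about 0.01 rad of two turns. I had no direct reading of the wheel angle.
- **Grip:** The gripper is still closed on the handle and at rest. It was set to 50 N, its opening reads 16.3 mm, and the handle sits between the pads.
- **Timer and cups:** The timer and the cups look unmoved in the last side view. In the last top view the arm partly hides the timer.

**What disagreed:**
- **Finger height:** The fingertips appeared in the images about 20 mm above the reported TCP, when they should be up to 19 mm below it. My first close on the roll missed because of this, so I set both grasp heights from the images.
- **Width reading:** The gripper width reads about 1.5 mm low, for example 58.5 mm on the 60 mm roll.
- **Steady force:** A steady upward force of about 6 N remains while the handle is held. I did not look into it.

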